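Lever a tight lid off a specimen tub

ROBOT

A 6-joint arm with a two-finger parallel gripper is mounted at the origin on the work surface. World frame = base frame: x ahead of the robot, y to its left, z up, the work surface at z = 0. Lengths are in m, angles in rad, forces in N, time in s.
With the tool pointing down it reaches from about 0.35 to 0.775 m from the base axis. Payload 5.5 kg.
Tool frame: the origin (TCP) lies at the very end of the fingers, on their centre line; the grasp point (between the pads) lies 19 mm behind it; z points along the fingers, y is the line along which they close (so a half turn about z gives the same grasp; the last joint's range is limited). The gripper opens to 85 mm and grips with 20 to 120 N. Pads are 22 mm wide; open, the fingers measure 114 mm over their backs; the gripper's body (76 mm by 85 mm) begins 54 mm behind the grasp point. The pads swing forward as they close: fully open they stand 13 mm farther back than shut.
Start: joints at [1.135, 0.313, 0.046, 1.304, 0, 1.431], TCP at [0.168, 0.55, 0.231] pointing down, gripper open.
Joint ranges: [-2.76, 2.76], [-0.86, 1.69], [-1.03, 1.26], [-2.2, 2.34], [-1.47, 1.5], [-3.14, 3.14]. Speed limits (rad/s): [2.57, 2.57, 3.14, 3.14, 3.14, 3.14].

INTERFACE

Orientations are given as a unit quaternion [w, x, y, z].
In Python, from workcell import env, read_camera, get_calibration gives the robot as it stands.
- The arm moves only by the tool jog_arm, never from a script. Its argument "motion" is one flat list of numbers, 7 for each row, row after row: the shift along the tool's x, y, z as a fraction of full scale, then the turn, a rotation vector about the tool's x, y, z as a fraction of full scale, then the opening, from 0 (shut) to 1 (fully open). In form: [x, y, z, wx, wy, wz, grip, x, y, z, wx, wy, wz, grip, ...]. A call has 1 to 12 rows; each row is the pose to reach, as a shift and turn from the pose commanded when the call began, along the tool's axes at that moment; what a row does not reach only later rows make up. Full scale, the value 1, is 0.2 m for a shift and 90 degrees for a turn. A row lasts 1/8 s, in which the tool goes at most 62.5 mm and 10.7 degrees, less where a joint would pass 70% of its speed; a pose out of reach is approached as far as the arm can. A call with a number of a shift or a turn outside -1 to 1 is refused whole. A call with a gripper value outside its range is refused whole. The fingers move at their own pace and stop on an object; "newtons" is the grip in N (left out, the last holds). Time passes only in rows, so rows that repeat a pose let the fingers close. It gives the time, the measured TCP pose, the force, the opening and the grip force at its end, in the units of the state.
- env.get_state(): the state, without advancing time (a new reading comes with each control period).
- read_camera(name): name is "scene" or "top" or "wrist"; returns the picture (384x512x3 uint8, red, green, blue); there is no depth.
- get_calibration(name): a dict with "fx", "fy", "cx", "cy" (pixels), "world_from_camera" (4x4, takes a point from camera to world coordinates). Camera axes: x right, y down, z forward; pixel columns grow to the right and rows downward; lengths in m; the calibration is good to about 2 mm. A picture is of the moment at which its call begins: read the wrist's pose just before it. get_calibration takes no time and is no camera call; for the wrist camera it gives the pose at the moment of the call.
- env.hand_in(): hands the job in; it is judged then, once.
The state is a dict: "clock": time; "joint_pos": joint angles; "qvel": joint speeds; "tau": joint torques, N m; "tcp_pos": TCP position; "orientation": TCP orientation; "wrist_force": force on the tool from outside, world axes, zero at the start; "ft_torque": the same for the moment, N m; "finger_gap": finger opening in m; "grip_force": force on a finger pad.
Only numpy, scipy, OpenCV 4.12 (cv2) and the standard library are available. Lean on these libraries where they do the work, as an engineer would, in place of code of your own. Each camera call takes 0.05 s, during which the arm holds its last target. There are 200 camera calls.

TASK

The lid of the specimen tub is stuck tight: lever its overhanging lip up with the flat bar, set over the steel ridge in front of the tub, until that edge has popped loose. Then lift the lid off and lay it gently, flat and rib up, inside the blue tray, and leave the bar lying flat on the bench. Leave the brush and the jar where they are.

Things in the scene. Friction and masses are not known exactly. Their poses are not given: they have to be found in the camera images.
- tub: Grey specimen tub, 110 long (its x) x 90 wide (y), fixed on a 190 x 120 x 12 mm wooden board fixed on the bench; rim 80 mm above the bench. Origin: on the bench under the middle of the tub. Its x axis points from the ridge to the tub, z up; the board reaches from x = -120 to +70 mm.
- ridge: Steel ridge (fulcrum) fixed across the board: a round rod, 12 mm diameter, 76 mm long along the tub's y, on an 8 mm thick wall; its top is 70 mm above the bench. It stands at tub x = -94 mm, 24 mm in front of the lip's edge. Origin: middle of its foot on the board, 58 mm below its top; axes as the tub's.
- lid: White lid on the tub, 150 g. Plate 129 x 98 x 5 mm on the rim; under it a plug 96 x 78 mm, 9 mm deep, in the tub's mouth (100 x 80 mm). On top in the middle a grip rib 60 long (along x), 14 wide, its top 27 mm above the plate's underside. Origin: plate's underside, over the tub's origin: 80 mm above the bench at first, 9 mm above the floor it is laid on. Axes as the tub's.
- lid_lip (a point): Middle of the lower edge of the lid's lip, on the ridge side: lid x = -70 mm at the plate's underside. The lip overhangs the tub's wall by 15 mm (on the other sides 4 mm), with free space below.
- bar: Flat lever bar, 200 g: wooden handle 85 long x 24 wide x 20 mm thick, steel blade 22 wide x 5 mm thick at half the handle's thickness, ending 140 mm from the handle's middle. Origin: middle of the handle (10 mm above the bench as it lies); x along the bar towards the blade's tip, z up. Starts on the bench in one of two places, the brush in the other.
- bar_tip (a point): End of the bar's blade, at half its thickness: bar x = +140 mm. Set level on the ridge, the blade's top is 5 mm below the lip.
- tray: Blue open tray fixed on the bench, 260 (x) x 200 (y) x 25 mm high, walls and floor 5 mm thick. Origin: middle of its underside.
- brush: Bystander: wooden paint brush 180 mm long lying on the bench, wider at its bristles. Origin: about its middle, on its underside.
- jar: Bystander: closed glass jar, 68 mm diameter, 110 mm high, standing on the bench. Origin: middle of its underside.
- seals (a point): Point midway between two sprung rubber seals in the tub's long walls near the ridge end (tub x = -30 mm), about 74 mm up. They hold beads on the lid's plug: lifting the lip takes 20 to 30 N (about 10 N down on the bar's handle), pulling by the rib over 30 N. Once the lip is up about 5 mm they snap under the beads and hold it some 7 mm up; then the lid lifts off freely.
Not all that is in view belongs to the job. Several things look just like the bar: the one meant starts farthest from the robot's base.

How it is judged:
On the way, in this order (a step that is already met when the one before it is completed fails the run):
1. the lip is being levered up (2 mm or more) by the bar bearing on the ridge, with the fingers off the lid (z of lid_lip in the frame of tub above 0.082 m and contact force between bar and lid above 2 N and contact force between bar and ridge above 2 N and contact force between the fingers and lid below 0.5 N), for 0.04 s.
2. the lip has popped up 5 mm or more, with the fingers off the lid (z of lid_lip in the frame of tub above 0.085 m and contact force between the fingers and lid below 0.5 N), for 0.2 s.
At the end, for the whole second after the job is handed in: The lid lies on the tray's floor, rib up (within 0.1 rad of level, its origin less than 19 mm above the tray's underside and within 110 mm of its middle), the bar lies level (0.12 rad) on the bench (its handle's middle less than 25 mm up), and both are at rest (z of lid in the frame of tray below 0.019 m and horizontal distance between lid and tray below 0.11 m and angle between lid's own z axis and vertical below 0.1 rad and linear speed of each of lid, bar below 0.02 m/s and height (world z) of bar below 0.025 m and angle between bar's own x axis and vertical between 1.45 and 1.69 rad); the robot touches nothing.
It fails at once if the lid is dropped into the tray (it arrives faster than 0.7 m/s) (horizontal distance between lid and tray below 0.12 m and z of lid in the frame of tray below 0.04 m and linear speed of lid above 0.7 m/s).
It fails at once if the brush is moved by more than 30 mm (distance of brush from where it was at the start of the episode above 0.03 m).
It fails at once if the jar is moved by more than 30 mm (distance of jar from where it was at the start of the episode above 0.03 m).
It also fails if it takes over 70 s, if anything falls off the work surface, if the arm or the gripper's body presses on something with over 40 N, if the wrist force passes 120 N, or if a joint passes its speed limit or range.

## Working session

There is one attempt and no reset: what is moved stays moved. The work goes in short steps, Python scripts to look and compute and a tool call to move; the robot and the scene stay as the last step left them, time stands still between calls to the robot, and variables do not carry over. Pictures are saved under pics/ and viewed, at most 10 in all, crops included, and the job is handed in when it is done.

Besides the shell and the picture viewer there is one more tool, called after "Emit:" as name(argument=value, ...) on one line, values as JSON. jog_arm: Moves the arm, as the interface text tells. Shift numbers are shares of 0.2 m and turn numbers shares of 90 degrees, none past 1 either way. Its arguments: {"type":"object","properties":{"motion":{"type":"array","items":{"type":"number"}},"newtons":{"type":"number"}},"required":["motion"]}

```bash
mkdir -p pics; ls; python3 - <<'E'
from workcell import env, read_camera, get_calibration
import cv2, json
s=env.get_state(); print(s)
for n in("top","scene"):
    im=read_camera(n); cv2.imwrite(f"pics/{n}0.png",im[:,:,::-1])
    c=get_calibration(n); print(n,c)
E
```

```text
pics
{'clock': 0.0, 'joint_pos': array([1.13541880e+00, 3.13972882e-01, 4.49727667e-02, 1.30356375e+00,
       7.76724701e-06, 1.43122291e+00]), 'qvel': array([ 0.00139686, -0.00134159,  0.00031062,  0.00056343, -0.00188483,
       -0.00061044]), 'tau': array([-6.90024135e-04, -4.80626929e+01,  2.98534173e+01,  1.92019099e-02,
       -1.29031991e-04, -1.56970782e-05]), 'tcp_pos': array([0.16739805, 0.5495731 , 0.23042196]), 'orientation': array([-2.54301761e-04,  1.47363367e-01,  9.89082027e-01, -8.46402219e-04]), 'wrist_force': array([ 0.04677942,  0.09388632, -0.33651027]), 'ft_torque': array([-0.02409689,  0.01308806, -0.01394471]), 'grip_force': 0.0, 'finger_gap': 0.08550089405155592}
top {'fx': 366.9795116159211, 'fy': 366.9795116159211, 'cx': 254.1490763113762, 'cy': 191.63150063305994, 'world_from_camera': array([[-0.01323202, -0.99741793,  0.07058605,  0.41731772],
       [-0.9995491 ,  0.0150971 ,  0.02595505,  0.02772649],
       [-0.02695368, -0.07021079, -0.99716796,  1.02988377],
       [ 0.        ,  0.        ,  0.        ,  1.        ]])}
scene {'fx': 499.32033363469304, 'fy': 499.32033363469304, 'cx': 245.63997675806766, 'cy': 192.24079049810672, 'world_from_camera': array([[ 0.30861157,  0.80996355, -0.4987163 ,  1.27454536],
       [ 0.95112553, -0.26879025,  0.15202638, -0.18725916],
       [-0.01091425, -0.52125891, -0.85332879,  1.40446095],
       [ 0.        ,  0.        ,  0.        ,  1.        ]])}
```

```bash
python3 - <<'E'
import cv2
im=cv2.imread("pics/top0.png"); cv2.imwrite("pics/top0b.png",cv2.resize(im,(800,600),interpolation=cv2.INTER_CUBIC))
E
```

```text
(no output)
```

View pics/top0b.png

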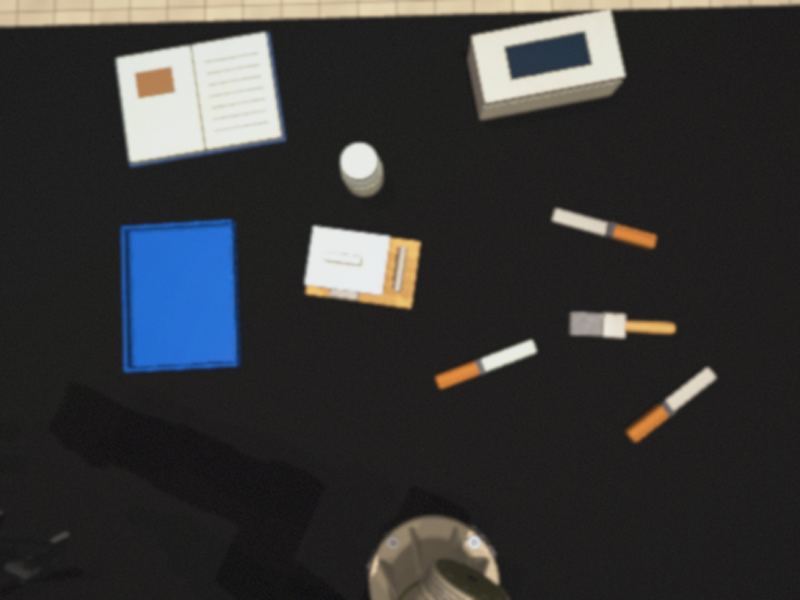

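View pics/scene0.png

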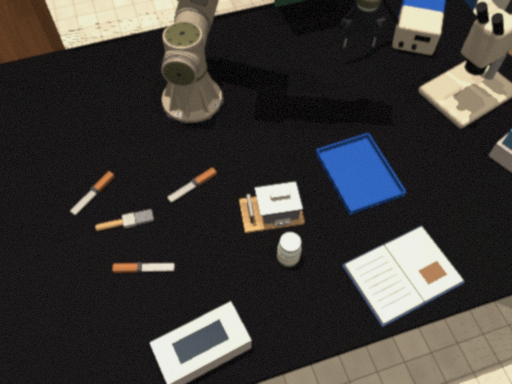

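Top view (800x600 px): three things look like the bar, A (605,228), B (487,365) and C (672,405). The brush is at (622,325), tub and lid (347,260), ridge (400,268), tray (180,295), jar (360,165) and robot base (433,570). A looks farthest from the base, so I'll measure to confirm and check it in a crop.

```bash
cat > h.py <<'E'
import numpy as np, cv2
from workcell import env, read_camera, get_calibration
def ray(c,uv,z):
    T=c["world_from_camera"]; d=T[:3,:3]@np.array([(uv[0]-c["cx"])/c["fx"],(uv[1]-c["cy"])/c["fy"],1.])
    o=T[:3,3]; return (o+d*(z-o[2])/d[2])
def proj(c,p):
    T=np.linalg.inv(c["world_from_camera"]); q=T[:3,:3]@np.asarray(p)+T[:3,3]
    return np.array([c["fx"]*q[0]/q[2]+c["cx"],c["fy"]*q[1]/q[2]+c["cy"]])
E
cat > m.py <<'E'
from h import *
c=get_calibration("top"); im=cv2.imread("pics/top0.png"); hsv=cv2.cvtColor(im,cv2.COLOR_BGR2HSV)
def blobs(mask,z,name,amin=60):
    n,l,st,ce=cv2.connectedComponentsWithStats(mask.astype(np.uint8))
    for i in range(1,n):
        if amin<st[i,4]<20000:
            pts=np.argwhere(l==i)[:,::-1].astype(np.float32)
            w=np.array([ray(c,p,z)[:2] for p in pts],np.float32)
            r=cv2.minAreaRect(w)
            print(name,"px",ce[i].round(0),"n",st[i,4],"cen",w.mean(0).round(4),"rect",np.round(r[0],4),np.round(r[1],4),round(r[2],2))
H,S,V=[hsv[:,:,i].astype(int) for i in range(3)]
roi=np.zeros(H.shape,bool); roi[20:300,:]=True
blobs((S>130)&(H<25)&(V>90)&roi,0.015,"orange")
blobs((S<60)&(V>140)&roi,0.01,"white@10")
blobs((S<60)&(V>170)&roi,0.085,"white@85")
blobs((S>130)&(H>95)&(H<130)&(V>60)&roi,0.0,"blue")
blobs((V>70)&roi,0.01,"any@10")
E
python3 m.py; python3 - <<'E'
import cv2
im=cv2.imread("pics/top0.png")
a=cv2.resize(im[120:290,180:470],None,fx=2.75,fy=2.75,interpolation=cv2.INTER_CUBIC); cv2.imwrite("pics/crop1.png",a); print(a.shape)
E
```

```text
orange px [99. 53.] n 252 cen [0.8981 0.4974] rect [0.8982 0.4974] [0.0378 0.0573] 8.24
orange px [406. 151.] n 281 cen [ 0.5954 -0.3675] rect [ 0.5953 -0.3678] [0.0754 0.0287] 72.98
orange px [255. 178.] n 686 cen [0.5284 0.0508] rect [0.5401 0.0663] [0.0951 0.1226] 81.01
orange px [202. 187.] n 67 cen [0.5052 0.1986] rect [0.5052 0.1992] [0.0404 0.0128] 81.99
orange px [417. 209.] n 250 cen [ 0.4351 -0.3895] rect [ 0.4349 -0.3901] [0.0812 0.0218] 89.19
orange px [292. 240.] n 281 cen [ 0.3548 -0.0472] rect [ 0.3548 -0.047 ] [0.028 0.076] 19.75
orange px [414. 271.] n 302 cen [ 0.2674 -0.3744] rect [ 0.2674 -0.3743] [0.0283 0.0776] 36.83
white@10 px [128.  63.] n 6365 cen [0.8684 0.4123] rect [0.871  0.4175] [0.2042 0.2866] 8.55
white@10 px [346.  42.] n 2597 cen [ 0.913  -0.2143] rect [ 0.9261 -0.2259] [0.1421 0.2602] 9.61
white@10 px [231. 106.] n 616 cen [0.7343 0.1179] rect [0.7337 0.118 ] [0.0882 0.0686] 25.4
white@10 px [371. 142.] n 294 cen [ 0.6248 -0.2729] rect [ 0.6246 -0.2729] [0.0973 0.0238] 72.62
white@10 px [222. 167.] n 2015 cen [0.5595 0.1444] rect [0.5554 0.1454] [0
[... 1493 characters left out ...]
69 -0.2221] [0.164  0.2778] 9.37
any@10 px [231. 108.] n 812 cen [0.7292 0.1172] rect [0.7294 0.118 ] [0.1037 0.0775] 25.38
any@10 px [387. 146.] n 746 cen [ 0.6121 -0.316 ] rect [ 0.6124 -0.3153] [0.1919 0.0312] 73.34
any@10 px [114. 189.] n 7170 cen [0.5023 0.4479] rect [0.5037 0.4481] [0.2706 0.214 ] 2.51
any@10 px [231. 171.] n 3273 cen [0.5498 0.118 ] rect [0.5499 0.1184] [0.2021 0.1301] 81.24
any@10 px [393. 208.] n 900 cen [ 0.4391 -0.3283] rect [ 0.4398 -0.3404] [0.1854 0.0468] 89.16
any@10 px [311. 233.] n 753 cen [ 0.3737 -0.0998] rect [ 0.3738 -0.0996] [0.0306 0.1898] 20.22
any@10 px [429. 259.] n 787 cen [ 0.2993 -0.4184] rect [ 0.2996 -0.4194] [0.0315 0.1891] 37.15
(468, 798, 3)
```

View pics/crop1.png

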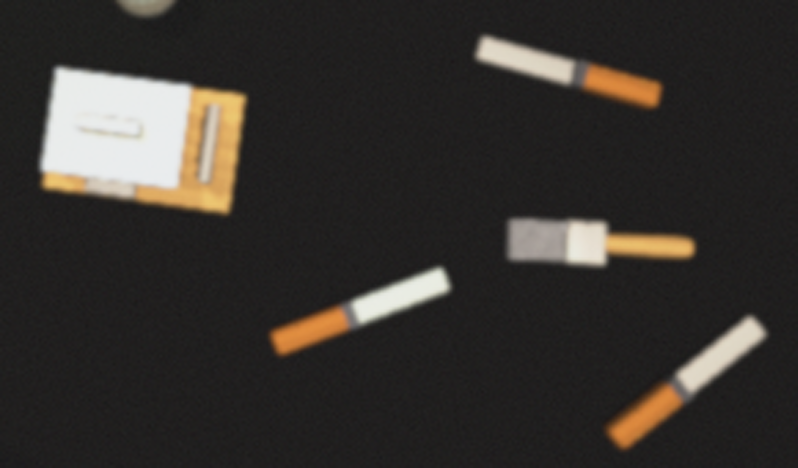

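The crop shows A at (570,72), B at (360,310) and C at (687,382), with the brush at (600,242). The handles lie 0.70 m (A), 0.36 m (B) and 0.46 m (C) from the base. A is the farthest, so it is the bar. Moving there now.

Emit:
jog_arm(motion=[-1,-1,0,0,0,0.5,1,-1,-1,0,0,0,0.5,1,-1,-1,0,0,0,0.5,1,-1,-1,0,0,0,0.5,1,-1,-1,0,0,0,0.5,1,-1,-1,0,0,0,0.5,1])

```text
clock: 0.85
tcp_pos: [0.3013, 0.2987, 0.2312]
orientation: [-0.0, 0.516, 0.856, -0.0]
wrist_force: [0.6, 0.8, 0.3]
finger_gap: 0.0857
grip_force: 0.0
```

Emit:
jog_arm(motion=[-1,0.5,0,0,0,0.5,1,-1,0.5,0,0,0,0.5,1,-1,0.5,0,0,0,0.5,1,-1,0.5,0,0,0,0.5,1,-1,0.5,0,0,0,0.5,1])

```text
clock: 1.48
tcp_pos: [0.4846, 0.1704, 0.2304]
orientation: [-0.0, 0.805, 0.594, -0.0]
wrist_force: [-0.4, 0.9, -1.1]
finger_gap: 0.0854
grip_force: 0.0
```

```bash
cat >> h.py <<'E'
from scipy.spatial.transform import Rotation as R
def st():
    s=env.get_state(); w,x,y,z=s["orientation"]; return s,np.array(s["tcp_pos"]),R.from_quat([x,y,z,w])
def tool(yaw,pitch=0):  # tool x along yaw (deg), z down; pitch>0 lifts tool x
    return R.from_euler('z',yaw,degrees=True)*R.from_euler('x',180,degrees=True)*R.from_euler('y',pitch,degrees=True)
def plan(p,Rt):
    s,t,R0=st(); d=R0.inv().apply(np.asarray(p)-t)/0.2; r=(R0.inv()*Rt).as_rotvec()/(np.pi/2)
    print("clk %.2f tcp"%s["clock"],t.round(4),"F",np.round(s["wrist_force"],1),"gap %.4f"%s["finger_gap"],"| shift",d.round(3),"turn",r.round(3),"rows>=%.1f"%max(np.linalg.norm(d)*.2/.0625,np.linalg.norm(r)*90/10.7))
E
python3 -c "
from h import *
plan([.598,-.362,.15],tool(73))"
```

```text
clk 1.48 tcp [0.4846 0.1704 0.2304] F [-0.4  0.9 -1.1] gap 0.0854 | shift [-2.376  1.327  0.401] turn [-0.     0.    -0.002] rows>=8.8
```

Emit:
jog_arm(motion=[-1,0.5,0,0,0,0,1,-1,0.5,0,0,0,0,1,-1,0.5,0,0,0,0,1,-1,0.5,0,0,0,0,1])

```text
clock: 1.98
tcp_pos: [0.5201, -0.0501, 0.2311]
orientation: [-0.0, 0.803, 0.596, -0.0]
wrist_force: [0.0, -0.1, 0.0]
finger_gap: 0.0854
grip_force: 0.0
```

Emit:
jog_arm(motion=[-1,0.5,0,0,0,0,1,-1,0.5,0,0,0,0,1,-1,0.5,0,0,0,0,1,-1,0.5,0,0,0,0,1,-1,0.5,0,0,0,0,1,-1,0.5,0,0,0,0,1])

```text
clock: 2.72
tcp_pos: [0.5576, -0.2679, 0.2309]
orientation: [-0.001, 0.803, 0.596, 0.0]
wrist_force: [1.1, -0.2, 0.1]
finger_gap: 0.0857
grip_force: 0.0
```

```bash
python3 -c "
from h import *
plan([.598,-.362,.15],tool(73))
c=get_calibration('wrist'); im=read_camera('wrist'); cv2.imwrite('pics/w1.png',im[:,:,::-1])
np.save('w1.npy',c['world_from_camera']); print(c)
print(proj(c,[.598,-.362,.02]))"
```

```text
clk 2.73 tcp [ 0.5576 -0.2679  0.2309] F [ 1.1 -0.2  0.1] gap 0.0857 | shift [-0.392  0.33   0.404] turn [-0.001 -0.001  0.002] rows>=2.1
{'fx': 292.0702613347343, 'fy': 292.0702613347343, 'cx': 253.28425970612554, 'cy': 185.45519271501593, 'world_from_camera': array([[ 0.95722566, -0.27475795, -0.09070338,  0.58114602],
       [-0.28934038, -0.91014681, -0.29650452, -0.19209377],
       [-0.00108641,  0.31006588, -0.95071445,  0.37261201],
       [ 0.        ,  0.        ,  0.        ,  1.        ]])}
[303.2273289  216.38660969]
```

View pics/w1.png

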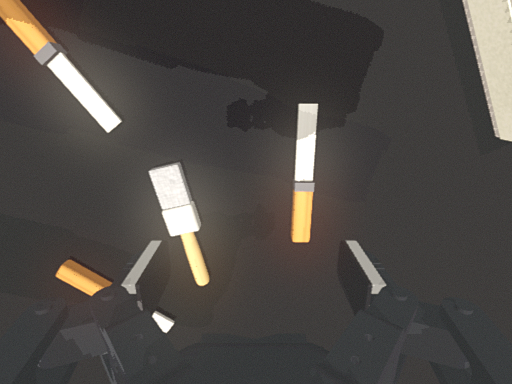

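The wrist view shows bar A clearly: blade tip at (308,104), ferrule at y≈186, handle end at (301,242). The brush lies well to its left at (180,220).

```bash
python3 -c "
from h import *
c=get_calibration('wrist'); c['world_from_camera']=np.load('w1.npy')
t=ray(c,(308,103.5),.0125)[:2]; e=ray(c,(301,239),.02)[:2]; f=ray(c,(304,181.5),.02)[:2]
u=t-e; print(t,e,f,np.linalg.norm(u),np.degrees(np.arctan2(u[1],u[0]))); u/=np.linalg.norm(u)
print('handle by tip',t-.14*u,'by end',e+.0425*u,'by ferrule',f-.0425*u)
import sys
plan(list(t-.14*u)+[.05],tool(np.degrees(np.arctan2(u[1],u[0]))))"
```

```text
[ 0.63864274 -0.22516575] [ 0.58718362 -0.393486  ] [ 0.61039758 -0.31555796] 0.17601064078535175 73.00047940966985
handle by tip [ 0.59771182 -0.35904876] by end [ 0.59960908 -0.35284294] by ferrule [ 0.59797212 -0.35620102]
clk 2.77 tcp [ 0.5577 -0.2677  0.2312] F [ 1.2  0.  -0.5] gap 0.0858 | shift [-0.38   0.324  0.905] turn [-0.001 -0.001  0.002] rows>=3.3
```

Emit:
jog_arm(motion=[-0.38,0.325,0,0,0,0,1,-0.38,0.325,0,0,0,0,1,-0.38,0.325,0,0,0,0,1,-0.38,0.325,0.9,0,0,0,1,-0.38,0.325,0.9,0,0,0,1,-0.38,0.325,0.9,0,0,0,1,-0.38,0.325,0.9,0,0,0,1,-0.38,0.325,0.9,0,0,0,1], newtons=80)

```text
clock: 3.78
tcp_pos: [0.599, -0.361, 0.0541]
orientation: [0.001, 0.803, 0.596, 0.0]
wrist_force: [0.4, -0.3, 0.5]
finger_gap: 0.0857
grip_force: 0.0
```

```bash
python3 -c "
from h import *
plan([.598,-.359,.005],tool(73))
c=get_calibration('wrist'); im=read_camera('wrist'); cv2.imwrite('pics/w2.png',im[:,:,::-1])
np.save('w2.npy',c['world_from_camera'])
hsv=cv2.cvtColor(im,cv2.COLOR_RGB2HSV)
m=((hsv[:,:,1]>110)&(hsv[:,:,0]<28)&(hsv[:,:,2]>80)).astype(np.uint8)
n,l,s,ce=cv2.connectedComponentsWithStats(m)
for i in range(1,n):
  if s[i,4]>300: print(s[i],ce[i].round(1),[ray(c,p,.02)[:2].round(4) for p in cv2.boxPoints(cv2.minAreaRect(np.argwhere(l==i)[:,::-1].astype(np.float32)))])"
```

```text
clk 3.77 tcp [ 0.599  -0.361   0.0541] F [ 0.4 -0.3  0.5] gap 0.0857 | shift [ 0.008 -0.008  0.245] turn [0.002 0.    0.002] rows>=0.8
[ 231  168   39  101 3714] [249.7 217. ] [array([ 0.5734, -0.3936]), array([ 0.5959, -0.3252]), array([ 0.6185, -0.332 ]), array([ 0.5988, -0.4013])]
[ 49 257  31  49 450] [ 64.7 284. ] [array([ 0.4538, -0.3492]), array([ 0.4647, -0.3474]), array([ 0.4614, -0.3881]), array([ 0.4498, -0.3903])]
```

Emit:
jog_arm(motion=[0.01,-0.005,0.245,0,0,0,1,0.01,-0.005,0.245,0,0,0,1,0.01,-0.005,0.245,0,0,0,0,0.01,-0.005,0.245,0,0,0,0,0.01,-0.005,0.245,0,0,0,0,0.01,-0.005,0.245,0,0,0,0,0.01,-0.005,0.245,0,0,0,0,0.01,-0.005,0.245,0,0,0,0], newtons=80)

```text
clock: 4.82
tcp_pos: [0.5982, -0.3602, 0.0039]
orientation: [0.001, 0.804, 0.595, 0.0]
wrist_force: [-0.5, -0.2, 5.4]
finger_gap: 0.0215
grip_force: 81.5
```

Emit:
jog_arm(motion=[0,0,-0.5,0,0,0,0,0,0,-0.9,0,0,0,0,0,0,-1,0,0,0,0,0,0,-1,0,0,0,0,0.9,-0.45,-1,0,0,-0.09,0,0.9,-0.45,-1,0,0,-0.09,0,0.9,-0.45,-1,0,0,-0.09,0,0.9,-0.45,-1,0,0,-0.09,0,0.9,-0.45,-1,0,0,-0.09,0])

```text
clock: 5.95
tcp_pos: [0.5634, -0.1602, 0.2016]
orientation: [-0.0, 0.759, 0.651, -0.0]
wrist_force: [0.3, -0.8, -0.8]
finger_gap: 0.0216
grip_force: 80.4
```

```bash
python3 -c "
from h import *
plan([.533,.022,.25],tool(81.2))"
```

```text
clk 5.95 tcp [ 0.5634 -0.1602  0.2016] F [ 0.3 -0.8 -0.8] gap 0.0216 | shift [ 0.877 -0.289 -0.242] turn [-0.001  0.     0.001] rows>=3.1
```

Emit:
jog_arm(motion=[0.88,-0.29,-0.24,0,0,0,0,0.88,-0.29,-0.24,0,0,0,0,0.88,-0.29,-0.24,0,0,0,0,0.88,-0.29,-0.24,0,0,0,0,0.88,-0.29,-0.24,0,0,0,0,0.88,-0.29,-0.24,0,0,0,0])

```text
clock: 6.7
tcp_pos: [0.5339, 0.02, 0.2494]
orientation: [-0.0, 0.76, 0.65, -0.0]
wrist_force: [-0.1, 0.3, -1.1]
finger_gap: 0.0218
grip_force: 80.4
```

```bash
python3 -c "
from h import *
plan([.533,.022,.25],tool(81.2))
c=get_calibration('wrist'); im=read_camera('wrist'); cv2.imwrite('pics/w3.png',im[:,:,::-1]); np.save('w3.npy',c['world_from_camera'])
cv2.imwrite('pics/w3b.png',cv2.resize(im[:,:,::-1],(800,600),interpolation=cv2.INTER_CUBIC))"
```

```text
clk 6.70 tcp [0.5339 0.02   0.2494] F [-0.1  0.3 -1.1] gap 0.0218 | shift [ 0.009 -0.006 -0.003] turn [-0.001  0.    -0.002] rows>=0.0
```

View pics/w3b.png

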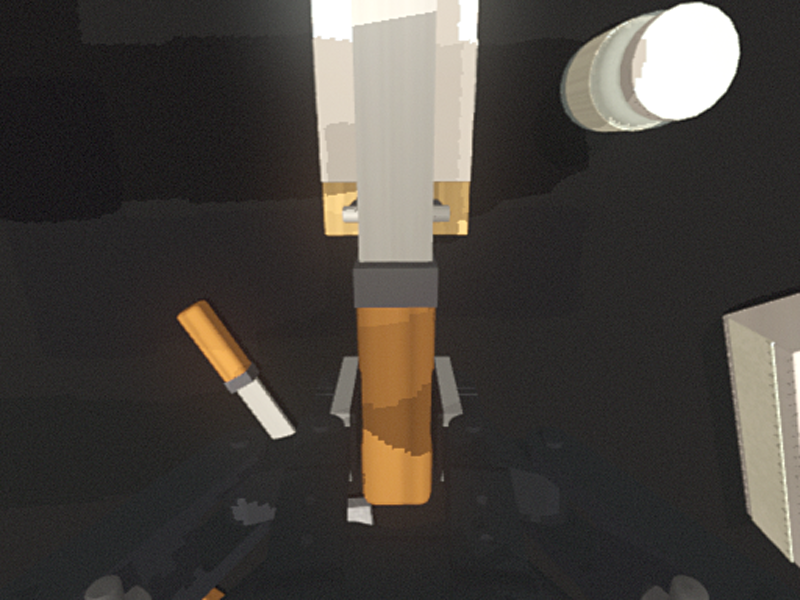

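The wrist view (800x600) shows the lid's front edge from (321,182) to (471,181), rod ends near (344,213) and (448,213), and the board's front edge at y≈235. The held bar is square in the grip: handle end at y≈503, ferrule 262–306.

```bash
python3 -c "
from h import *
c=get_calibration('wrist'); c['world_from_camera']=np.load('w3.npy'); k=.64
P=lambda u,v,z: ray(c,(u*k,v*k),z)[:2]
L,Rr=P(321,182,.085),P(471,181,.085); d=Rr-L; yaw=np.degrees(np.arctan2(d[1],d[0]))+90
print('lid edge',L,Rr,np.linalg.norm(d),yaw); u=np.array([np.cos(np.radians(yaw)),np.sin(np.radians(yaw))])
print('tub from lid',(L+Rr)/2+.07*u)
a,b=P(344,213,.066),P(448,213,.066); print('rod',a,b,np.linalg.norm(a-b),'tub',(a+b)/2+.094*u)
a,b=P(325,235,.012),P(467,235,.012); d=b-a;print('board',np.linalg.norm(d),np.degrees(np.arctan2(d[1],d[0]))+90,'tub',(a+b)/2+.12*u)
s,t,R0=st()
z=.2655
for n,p in (('end',(397,500)),('ferr front',(396,262)),('ferr back',(395.5,306)),):
  q=np.append(P(*p,z),z); print(n,R0.inv().apply(q-t).round(4))
for n,p in (('blade base',(396,262)),('blade far',(396,2))):
  q=np.append(P(*p,.258),.258); print(n,R0.inv().apply(q-t).round(4))
t=get_calibration('top'); im=read_camera('top'); cv2.imwrite('pics/top1.png',im[:,:,::-1]); im=read_camera('scene'); cv2.imwrite('pics/scene1.png',im[:,:,::-1])
"
```

```text
lid edge [0.4941328  0.08045068] [0.59122146 0.06574011] 0.09819677848653917 81.38425681106938
tub from lid [0.55316362 0.14230546]
rod [0.50255371 0.05570684] [0.57550788 0.04417069] 0.07386063506516287 tub [0.55311265 0.142878  ]
board 0.11939526680373226 81.01646438043396 tub [0.55283245 0.14229261]
end [-0.037   0.0009 -0.0161]
ferr front [ 0.0467  0.0005 -0.0161]
ferr back [ 0.0334  0.0004 -0.0161]
blade base [ 0.0447  0.0006 -0.0086]
blade far [ 0.1129  0.0005 -0.0086]
```

```bash
cat >> h.py <<'E'
TUB=np.array([.553,.1425]); YAW=81.3; U=np.array([np.cos(np.radians(YAW)),np.sin(np.radians(YAW))])
def tub(x,z,y=0): return np.append(TUB+x*U+y*np.array([-U[1],U[0]]),z)
E
python3 -c "
from h import *
plan(tub(-.2205,.09),tool(YAW))"
```

```text
clk 6.85 tcp [0.5336 0.0204 0.2496] F [ 0.  -0.  -1.8] gap 0.0219 | shift [-0.484  0.007  0.798] turn [-0.001  0.    -0.003] rows>=3.0
```

Emit:
jog_arm(motion=[-0.485,0.005,0,0,0,0,0,-0.485,0.005,0,0,0,0,0,-0.485,0.005,0.4,0,0,0,0,-0.485,0.005,0.6,0,0,0,0,-0.485,0.005,0.8,0,0,0,0,-0.485,0.005,0.8,0,0,0,0,-0.485,0.005,0.8,0,0,0,0,-0.485,0.005,0.8,0,0,0,0])

```text
clock: 7.85
tcp_pos: [0.5214, -0.0748, 0.0926]
orientation: [0.002, 0.76, 0.65, 0.001]
wrist_force: [0.3, 0.2, -2.1]
finger_gap: 0.022
grip_force: 80.2
```

```bash
python3 -c "
from h import *
plan(tub(-.2205,.0685),tool(YAW))"
```

```text
clk 7.85 tcp [ 0.5214 -0.0748  0.0926] F [ 0.3  0.2 -2.1] gap 0.0220 | shift [-0.004 -0.009  0.12 ] turn [ 0.003  0.    -0.002] rows>=0.4
```

Emit:
jog_arm(motion=[0,0,0.08,0,0,0,0,0,0,0.1,0,0,0,0,0,0,0.1,0,0,0,0,0,0,0.1,0,0,0,0])

```text
clock: 8.35
tcp_pos: [0.5201, -0.0743, 0.0711]
orientation: [0.001, 0.76, 0.65, 0.0]
wrist_force: [0.2, 0.3, -1.4]
finger_gap: 0.0224
grip_force: 80.3
```

Emit:
jog_arm(motion=[0,0,0.01,0,0,0,0,0,0,0.01,0,0,0,0])

```text
clock: 8.6
tcp_pos: [0.5195, -0.0741, 0.0683]
orientation: [-0.0, 0.76, 0.65, 0.0]
wrist_force: [-0.1, -0.5, -1.0]
finger_gap: 0.0219
grip_force: 80.3
```

Emit:
jog_arm(motion=[0,0,0.01,0,0,0,0,0,0,0.01,0,0,0,0])

```text
clock: 8.85
tcp_pos: [0.5197, -0.0742, 0.0662]
orientation: [0.0, 0.76, 0.65, 0.0]
wrist_force: [-0.6, -0.4, -0.7]
finger_gap: 0.022
grip_force: 80.5
```

Emit:
jog_arm(motion=[0,0,0.01,0,0,0,0,0,0,0.01,0,0,0,0])

```text
clock: 9.1
tcp_pos: [0.5198, -0.0743, 0.0646]
orientation: [0.0, 0.76, 0.65, 0.0]
wrist_force: [-0.3, -1.1, 2.3]
finger_gap: 0.0218
grip_force: 80.9
```

Emit:
jog_arm(motion=[0,0,-0.01,0,0,0,0,0.03,0,-0.01,0,0,0,0,0.07,0,-0.01,0,0,0,0,0.07,0,-0.01,0,0,0,0,0.07,0,-0.01,0,0,0,0])

```text
clock: 9.72
tcp_pos: [0.5215, -0.0598, 0.0661]
orientation: [-0.0, 0.759, 0.651, 0.0]
wrist_force: [0.7, 0.7, -1.4]
finger_gap: 0.022
grip_force: 80.5
```

```bash
python3 -c "
from h import *
plan(tub(-.2045,.066),tool(YAW))
a=read_camera('scene')[:,:,::-1]; c=get_calibration('wrist'); b=read_camera('wrist')[:,:,::-1]; np.save('w4.npy',c['world_from_camera'])
A=cv2.resize(a[140:260,170:330],(800,600),interpolation=cv2.INTER_CUBIC); cv2.imwrite('pics/s4.png',A); cv2.imwrite('pics/w4.png',b)
s,t,R0=st(); print((t[:2]-TUB)@U)"
```

```text
clk 9.72 tcp [ 0.5215 -0.0598  0.0661] F [ 0.7  0.7 -1.4] gap 0.0220 | shift [0.001 0.002 0.001] turn [-0.    -0.    -0.001] rows>=0.0
-0.20501089228518504
```

View pics/s4.png

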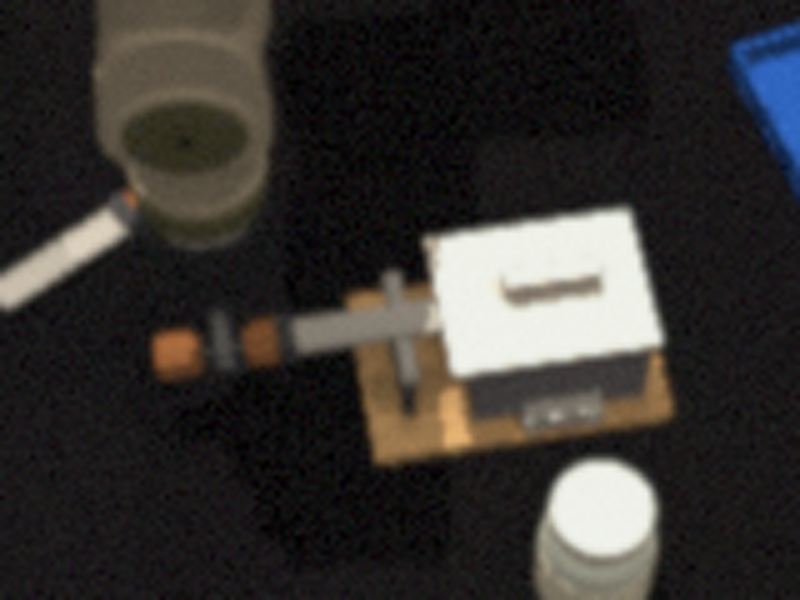

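The scene crop shows the blade crossing the rod at (410,318) and going under the lid's front edge at (435,315), so it is seated. Next I lever about the rod.

Emit:
jog_arm(motion=[0.001,0,0.037,0,0.039,0,0,0.0035,0,0.073,0,0.078,0,0,0.0085,0,0.108,0,0.117,0,0,0.0145,0,0.1425,0,0.1556,0,0,0.0145,0,0.1425,0,0.1556,0,0], newtons=110)

```text
clock: 10.45
tcp_pos: [0.5228, -0.0566, 0.039]
orientation: [-0.08, 0.754, 0.645, 0.095]
wrist_force: [-1.1, 5.5, 11.7]
finger_gap: 0.0212
grip_force: 113.8
```

```bash
python3 -c "
from h import *
plan(tub(-.094-.1035,.0223),tool(YAW,22))
s,t,R0=st(); print((t[:2]-TUB)@U,s['ft_torque'],np.degrees(R0.as_euler('ZYX')))"
```

```text
clk 10.45 tcp [ 0.5228 -0.0566  0.039 ] F [-1.1  5.5 11.7] gap 0.0212 | shift [-0.002 -0.001  0.086] turn [ 0.001  0.086 -0.002] rows>=0.7
-0.20136797721721808 [1.35939707 0.18304341 0.29880001] [ 81.14195904 -14.29528379 179.91853217]
```

Emit:
jog_arm(motion=[-0.001,0,0.022,0,0.022,0,0,-0.001,0,0.044,0,0.044,0,0,-0.002,0,0.066,0,0.066,0,0,-0.002,0,0.09,0,0.088,0,0,-0.002,0,0.09,0,0.088,0,0,-0.002,0,0.09,0,0.088,0,0])

```text
clock: 11.2
tcp_pos: [0.5234, -0.0529, 0.0214]
orientation: [-0.124, 0.745, 0.638, 0.146]
wrist_force: [-0.6, 0.9, 7.5]
finger_gap: 0.0213
grip_force: 113.1
```

```bash
python3 -c "
from h import *
plan(tub(-.094-.1035,.0223),tool(YAW,22))
s,t,R0=st(); print((t[:2]-TUB)@U,s['ft_torque'],np.degrees(R0.as_euler('ZYX')))
a=read_camera('scene')[:,:,::-1]
A=cv2.resize(a[140:260,170:330],(800,600),interpolation=cv2.INTER_CUBIC); cv2.imwrite('pics/s5.png',A)"
```

```text
clk 11.20 tcp [ 0.5234 -0.0529  0.0214] F [-0.6  0.9  7.5] gap 0.0213 | shift [ 0.002 -0.002 -0.004] turn [ 0.002 -0.001 -0.001] rows>=0.0
-0.1975936996366229 [ 1.32701016 -0.03215795  0.15939737] [ 81.17223141 -22.10324684 179.90123478]
```

View pics/s5.png

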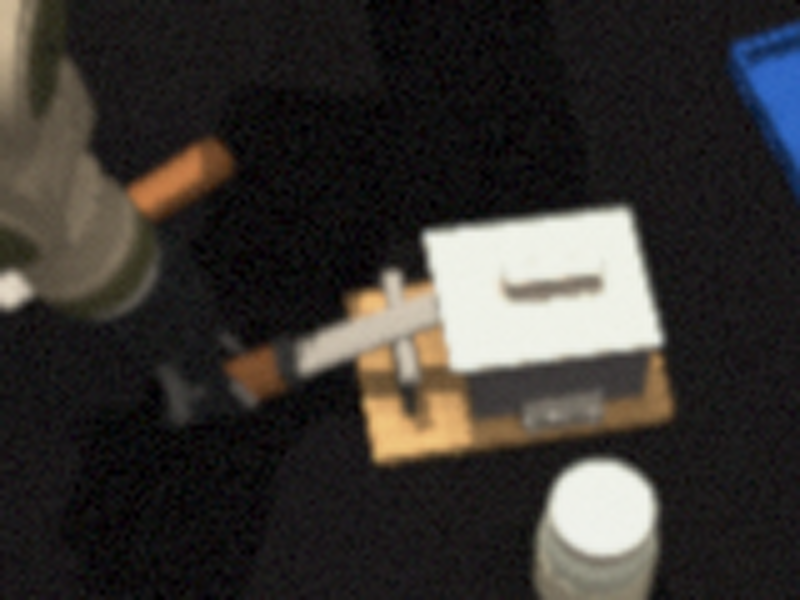

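```bash
cat > meas.py <<'E'
from h import *
import sys
def edges(f):
    g=cv2.imread(f,0).astype(float); g=cv2.GaussianBlur(g,(9,9),0); o=[]
    for x in range(440,620,30):
        col=g[:,x]; w=np.where(col>140)[0]; w=w[(w>190)&(w<400)]; o.append((x,int(w.min()),int(w.max())))
    return o
for f in sys.argv[1:]: print(f,edges(f))
c=get_calibration('scene')
def pz(p): return (proj(c,p)-[170,140])*5
for n,x,y in(('far front',-.07,.049),('near front',-.07,-.049),('near back',.059,-.049),('far back',.059,.049)): print(n,[pz(tub(x,z,y)).round(0) for z in (.085,.09,.092)])
E
python3 meas.py pics/s4.png pics/s5.png
```

```text
pics/s4.png [(440, 237, 331), (470, 231, 375), (500, 226, 370), (530, 221, 366), (560, 217, 361), (590, 213, 356)]
pics/s5.png [(440, 231, 399), (470, 226, 371), (500, 223, 366), (530, 220, 362), (560, 216, 359), (590, 211, 355)]
far front [array([424., 235.]), array([424., 230.]), array([424., 229.])]
near front [array([451., 371.]), array([452., 367.]), array([452., 365.])]
near back [array([661., 339.]), array([662., 335.]), array([662., 334.])]
far back [array([626., 205.]), array([627., 201.]), array([627., 199.])]
```

Emit:
jog_arm(motion=[0,0,0.007,0,0.009,0,0,0,0,0.014,0,0.018,0,0,0,0,0.014,0,0.018,0,0,0,0,0.014,0,0.018,0,0])

```text
clock: 11.75
tcp_pos: [0.5237, -0.0524, 0.0201]
orientation: [-0.132, 0.744, 0.637, 0.157]
wrist_force: [-4.9, -0.5, 18.1]
finger_gap: 0.0215
grip_force: 114.7
```

```bash
python3 -c "
from h import *
plan(tub(-.094-.1024,.02),tool(YAW,23.5))
s,t,R0=st(); print((t[:2]-TUB)@U,s['ft_torque'],np.degrees(R0.as_euler('ZYX')))
a=read_camera('scene')[:,:,::-1]
A=cv2.resize(a[140:260,170:330],(800,600),interpolation=cv2.INTER_CUBIC); cv2.imwrite('pics/s6.png',A)"; python3 meas.py pics/s5.png pics/s6.png | head -2
```

```text
clk 11.75 tcp [ 0.5237 -0.0524  0.0201] F [-4.9 -0.5 18.1] gap 0.0215 | shift [ 0.003 -0.003  0.002] turn [ 0.002 -0.002 -0.001] rows>=0.0
-0.19712055149690833 [1.2586977  0.68111002 0.46160243] [ 81.16326993 -23.66276638 179.85175338]
pics/s5.png [(440, 231, 399), (470, 226, 371), (500, 223, 366), (530, 220, 362), (560, 216, 359), (590, 211, 355)]
pics/s6.png [(440, 231, 399), (470, 226, 371), (500, 223, 366), (530, 220, 362), (560, 216, 359), (590, 211, 355)]
```

```bash
python3 -c "
from h import *
plan(tub(-.094-.1089,.0434),tool(YAW,12))"
```

```text
clk 11.80 tcp [ 0.5237 -0.0524  0.0201] F [-4.9 -0.4 17.1] gap 0.0214 | shift [ 0.02  -0.002 -0.118] turn [ 0.002 -0.13  -0.002] rows>=1.1
```

Emit:
jog_arm(motion=[0.01,0,-0.055,0,-0.065,0,0,0.02,0,-0.12,0,-0.13,0,0,0.02,0,-0.12,0,-0.13,0,0,0.02,0,-0.12,0,-0.13,0,0])

```text
clock: 12.3
tcp_pos: [0.523, -0.0581, 0.0416]
orientation: [-0.067, 0.755, 0.647, 0.08]
wrist_force: [2.3, 1.5, 4.2]
finger_gap: 0.0211
grip_force: 112.6
```

```bash
python3 -c "
from h import *
plan(tub(-.094-.1089,.0434),tool(YAW,12))
a=read_camera('scene')[:,:,::-1]
A=cv2.resize(a[140:260,170:330],(800,600),interpolation=cv2.INTER_CUBIC); cv2.imwrite('pics/s7.png',A)"; python3 meas.py pics/s4.png pics/s6.png pics/s7.png | head -3
```

```text
clk 12.30 tcp [ 0.523  -0.0581  0.0416] F [2.3 1.5 4.2] gap 0.0211 | shift [ 0.002 -0.004 -0.009] turn [ 0.002  0.    -0.002] rows>=0.0
pics/s4.png [(440, 237, 331), (470, 231, 375), (500, 226, 370), (530, 221, 366), (560, 217, 361), (590, 213, 356)]
pics/s6.png [(440, 231, 399), (470, 226, 371), (500, 223, 366), (530, 220, 362), (560, 216, 359), (590, 211, 355)]
pics/s7.png [(440, 231, 399), (470, 226, 371), (500, 223, 366), (530, 219, 362), (560, 216, 359), (590, 211, 355)]
```

The lid stayed up (lip about +6 mm) with the bar relaxed, so it has popped. Withdrawing the bar.

```bash
python3 -c "
from h import *
plan(tub(-.207,.068),tool(YAW,0))
plan(tub(-.265,.085),tool(YAW,0))"
```

```text
clk 12.35 tcp [ 0.5229 -0.0582  0.0414] F [1.9 1.7 3.6] gap 0.0216 | shift [ 0.008 -0.003 -0.134] turn [ 0.001 -0.133 -0.002] rows>=1.1
clk 12.35 tcp [ 0.5229 -0.0582  0.0414] F [1.9 1.7 3.6] gap 0.0216 | shift [-0.258 -0.002 -0.278] turn [ 0.001 -0.133 -0.002] rows>=1.2
```

Emit:
jog_arm(motion=[0.004,0,-0.065,0,-0.066,0,0,0.008,0,-0.13,0,-0.13,0,0,0.008,0,-0.13,0,-0.13,0,0,-0.08,0,-0.16,0,-0.132,0,0,-0.258,0,-0.278,0,-0.132,0,0,-0.258,0,-0.278,0,-0.132,0,0,-0.258,0,-0.278,0,-0.132,0,0])

```text
clock: 13.22
tcp_pos: [0.5114, -0.1204, 0.0839]
orientation: [-0.001, 0.76, 0.65, -0.0]
wrist_force: [0.5, 0.7, -2.0]
finger_gap: 0.0211
grip_force: 112.1
```

```bash
python3 -c "
from h import *
plan(tub(-.295,.03),tool(YAW,0))
plan(tub(-.295,.008),tool(YAW,0))
a=read_camera('scene')[:,:,::-1]
A=cv2.resize(a[140:260,170:330],(800,600),interpolation=cv2.INTER_CUBIC); cv2.imwrite('pics/s8.png',A)"; python3 meas.py pics/s4.png pics/s7.png pics/s8.png | head -3
```

```text
clk 13.22 tcp [ 0.5114 -0.1204  0.0839] F [ 0.5  0.7 -2. ] gap 0.0211 | shift [-0.144  0.008  0.269] turn [-0.001 -0.    -0.003] rows>=1.0
clk 13.22 tcp [ 0.5114 -0.1204  0.0839] F [ 0.5  0.7 -2. ] gap 0.0211 | shift [-0.144  0.009  0.379] turn [-0.001 -0.    -0.003] rows>=1.3
pics/s4.png [(440, 237, 331), (470, 231, 375), (500, 226, 370), (530, 221, 366), (560, 217, 361), (590, 213, 356)]
pics/s7.png [(440, 231, 399), (470, 226, 371), (500, 223, 366), (530, 219, 362), (560, 216, 359), (590, 211, 355)]
pics/s8.png [(440, 231, 399), (470, 226, 371), (500, 223, 366), (530, 219, 362), (560, 216, 359), (590, 211, 355)]
```

Emit:
jog_arm(motion=[-0.17,0,0,0,0,0,0,-0.17,0,0.2,0,0,0,0,-0.17,0,0.34,0,0,0,0,-0.17,0,0.37,0,0,0,0,-0.17,0,0.38,0,0,0,0,-0.17,0,0.38,0,0,0,0], newtons=60)

```text
clock: 14.02
tcp_pos: [0.5081, -0.1533, 0.01]
orientation: [0.001, 0.759, 0.651, 0.0]
wrist_force: [1.0, -0.0, -1.8]
finger_gap: 0.0211
grip_force: 112.1
```

Emit:
jog_arm(motion=[0,0,0.01,0,0,0,0,0,0,0.015,0,0,0,0])

```text
clock: 14.28
tcp_pos: [0.5077, -0.1533, 0.0066]
orientation: [0.001, 0.76, 0.65, 0.0]
wrist_force: [-0.6, -0.1, -2.1]
finger_gap: 0.0213
grip_force: 112.1
```

Emit:
jog_arm(motion=[0,0,0.012,0,0,0,0,0,0,0.012,0,0,0,0,0,0,0.012,0,0,0,0.5,0,0,0.012,0,0,0,1,0,0,0.012,0,0,0,1,0,0,0.012,0,0,0,1])

```text
clock: 15.02
tcp_pos: [0.5072, -0.1532, 0.0036]
orientation: [0.0, 0.76, 0.65, -0.0]
wrist_force: [-0.3, -0.4, 0.6]
finger_gap: 0.0853
grip_force: 0.0
```

Emit:
jog_arm(motion=[0,0,-0.3,0,0,0,1,0,0,-0.8,0,0,0,1,0,0,-1,0,0,0,1,0,0,-1,0,0,0,1,0,0,-1,0,0,0,1])

```text
clock: 15.65
tcp_pos: [0.5078, -0.1533, 0.2044]
orientation: [0.001, 0.76, 0.65, 0.0]
wrist_force: [0.6, 0.3, -1.0]
finger_gap: 0.0853
grip_force: 0.0
```

```bash
python3 -c "
from h import *
plan(tub(-.03,.25),tool(YAW,0))
a=read_camera('wrist')[:,:,::-1]; cv2.imwrite('pics/w9.png',a)"
```

```text
clk 15.65 tcp [ 0.5078 -0.1533  0.2044] F [ 0.6  0.3 -1. ] gap 0.0853 | shift [ 1.346 -0.003 -0.23 ] turn [ 0.001  0.001 -0.002] rows>=4.4
```

View pics/w9.png

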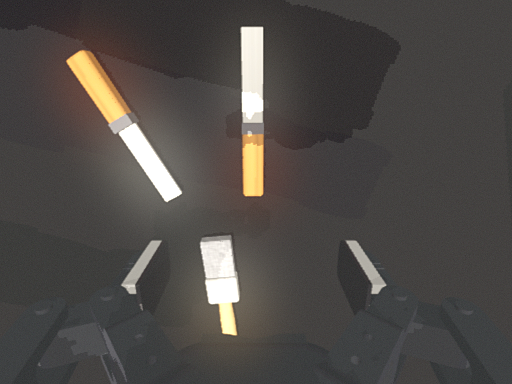

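The wrist view shows the bar lying flat at (253,110). The brush (220,270) hasn't been touched. Now the lid's rib.

Emit:
jog_arm(motion=[0.75,0,-0.2,0,0,0,1,0.75,0,-0.2,0,0,0,1,0.75,0,-0.2,0,0,0,1,0.75,0,-0.2,0,0,0,1])

```text
clock: 16.2
tcp_pos: [0.5296, -0.0027, 0.2414]
orientation: [-0.001, 0.758, 0.652, -0.001]
wrist_force: [0.2, 0.1, 0.2]
finger_gap: 0.0855
grip_force: 0.0
```

Emit:
jog_arm(motion=[0.75,0,0,0,-0.033,0,1,0.75,0,0,0,-0.033,0,1,0.75,0,0,0,-0.033,0,1,0.75,0,0,0,-0.033,0,1,0.75,0,0,0,-0.033,0,1])

```text
clock: 16.82
tcp_pos: [0.5528, 0.1421, 0.2419]
orientation: [0.016, 0.76, 0.65, -0.021]
wrist_force: [0.2, -0.1, 0.5]
finger_gap: 0.085
grip_force: 0.0
```

```bash
python3 -c "
from h import *
plan(tub(0,.13),tool(YAW,-3))
plan(tub(0,.094),tool(YAW,-3))"
```

```text
clk 16.82 tcp [0.5528 0.1421 0.2419] F [ 0.2 -0.1  0.5] gap 0.0850 | shift [0.032 0.002 0.558] turn [-0.002  0.001 -0.002] rows>=1.8
clk 16.82 tcp [0.5528 0.1421 0.2419] F [ 0.2 -0.1  0.5] gap 0.0850 | shift [0.042 0.003 0.738] turn [-0.002  0.001 -0.002] rows>=2.4
```

Emit:
jog_arm(motion=[0.02,0,0.3,0,0,0,1,0.03,0,0.56,0,0,0,1,0.042,0,0.74,0,0,0,1,0.042,0,0.745,0,0,0,1,0.042,0,0.745,0,0,0,1])

```text
clock: 17.45
tcp_pos: [0.5543, 0.143, 0.0955]
orientation: [0.017, 0.76, 0.65, -0.019]
wrist_force: [0.0, -0.1, 0.7]
finger_gap: 0.0854
grip_force: 0.0
```

Emit:
jog_arm(motion=[0,0,0,0,0,0,0,0,0,0,0,0,0,0,0,0,0,0,0,0,0,0,0,0,0,0,0,0,0,0,0,0,0,0,0,0,0,0,0,0,0,0,0,0,0,0,0,0,0], newtons=60)

```text
clock: 18.32
tcp_pos: [0.5532, 0.1443, 0.0947]
orientation: [0.017, 0.759, 0.65, -0.02]
wrist_force: [-3.2, 1.4, 5.4]
finger_gap: 0.0122
grip_force: 59.2
```

Emit:
jog_arm(motion=[0,0,-0.03,0,0,0,0,0,0,-0.06,0,0,0,0,0,0,-0.1,0,0,0,0,0,0,-0.15,0,0,0,0,0,0,-0.15,0,0,0,0])

```text
clock: 18.95
tcp_pos: [0.5547, 0.1457, 0.1255]
orientation: [0.018, 0.759, 0.65, -0.019]
wrist_force: [0.0, -0.4, -1.2]
finger_gap: 0.0123
grip_force: 60.1
```

```bash
python3 -c "
from h import *
s,t,R0=st(); print(s['wrist_force'],s['ft_torque'])
c=get_calibration('top'); im=cv2.imread('pics/top0.png'); hsv=cv2.cvtColor(im,cv2.COLOR_BGR2HSV)
m=((hsv[:,:,1]>130)&(abs(hsv[:,:,0].astype(int)-112)<18)&(hsv[:,:,2]>60)).astype(np.uint8)
n,l,s,ce=cv2.connectedComponentsWithStats(m); i=1+np.argmax(s[1:,4])
r=cv2.minAreaRect(np.argwhere(l==i)[:,::-1].astype(np.float32)); b=cv2.boxPoints(r)
for z in(0,.025):
  w=np.array([ray(c,p,z)[:2] for p in b]); print(z,w.round(3).tolist(),w.mean(0).round(4),np.linalg.norm(w[0]-w[1]).round(3),np.linalg.norm(w[2]-w[1]).round(3))
"
```

```text
[ 0.01106695 -0.39105925 -1.24070707] [ 0.00311984  0.01338082 -0.00284432]
0 [[0.642, 0.569], [0.645, 0.348], [0.369, 0.338], [0.365, 0.554]] [0.505  0.4522] 0.22 0.276
0.025 [[0.636, 0.556], [0.639, 0.341], [0.37, 0.33], [0.366, 0.541]] [0.5029 0.4419] 0.215 0.269
```

```bash
python3 -c "
from h import *
plan([.504,.448,.2],tool(92,0))"
```

```text
clk 18.95 tcp [0.5547 0.1457 0.1255] F [ 0.  -0.4 -1.2] gap 0.0123 | shift [ 1.433 -0.482 -0.448] turn [-0.002  0.033 -0.121] rows>=5.0
```

Emit:
jog_arm(motion=[0,0,-0.25,0,0,0,0,0,0,-0.45,0,0,0,0,0.2,-0.07,-0.45,0,0.01,-0.03,0,0.45,-0.15,-0.45,0,0.02,-0.07,0,0.7,-0.24,-0.45,0,0.033,-0.12,0,0.9,-0.3,-0.45,0,0.033,-0.12,0,0.9,-0.3,-0.45,0,0.033,-0.12,0])

```text
clock: 19.82
tcp_pos: [0.5217, 0.3396, 0.2039]
orientation: [-0.002, 0.693, 0.72, -0.002]
wrist_force: [-0.4, -0.2, -1.8]
finger_gap: 0.0124
grip_force: 60.1
```

```bash
python3 -c "
from h import *
plan([.504,.448,.13],tool(92,0))"
```

```text
clk 19.82 tcp [0.5217 0.3396 0.2039] F [-0.4 -0.2 -1.8] gap 0.0124 | shift [ 0.545 -0.066  0.37 ] turn [-0.004 -0.     0.002] rows>=2.1
```

Emit:
jog_arm(motion=[0.2,-0.03,0,0,0,0,0,0.4,-0.06,0,0,0,0,0,0.545,-0.07,0.1,0,0,0,0,0.545,-0.07,0.25,0,0,0,0,0.545,-0.07,0.37,0,0,0,0,0.545,-0.07,0.37,0,0,0,0,0.545,-0.07,0.37,0,0,0,0])

```text
clock: 20.7
tcp_pos: [0.5055, 0.4451, 0.1318]
orientation: [-0.002, 0.695, 0.719, -0.001]
wrist_force: [0.6, -0.1, -0.6]
finger_gap: 0.0123
grip_force: 60.1
```

```bash
python3 -c "
from h import *
plan([.504,.448,.028],tool(92,0))
a=read_camera('scene')[:,:,::-1]
A=cv2.resize(a[110:260,250:450],(800,600),interpolation=cv2.INTER_CUBIC); cv2.imwrite('pics/s10.png',A)"
```

```text
clk 20.70 tcp [0.5055 0.4451 0.1318] F [ 0.6 -0.1 -0.6] gap 0.0123 | shift [ 0.015 -0.005  0.519] turn [-0.003 -0.    -0.001] rows>=1.7
```

View pics/s10.png

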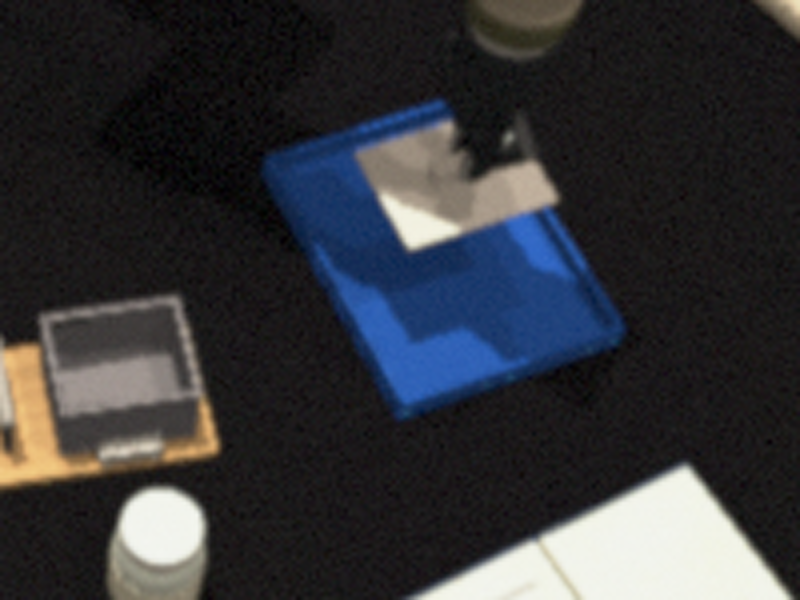

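The lid is held level above the tray (460,185 in the crop), and the tub is open. Lowering slowly.

Emit:
jog_arm(motion=[0.01,0,0.1,0,0,0,0,0.01,0,0.2,0,0,0,0,0.01,0,0.28,0,0,0,0,0.01,0,0.36,0,0,0,0,0.01,0,0.42,0,0,0,0,0.01,0,0.46,0,0,0,0,0.01,0,0.49,0,0,0,0,0.01,0,0.51,0,0,0,0,0.01,0,0.52,0,0,0,0,0.01,0,0.52,0,0,0,0])

```text
clock: 22.0
tcp_pos: [0.5043, 0.4476, 0.0269]
orientation: [-0.002, 0.695, 0.719, -0.002]
wrist_force: [-0.1, -0.3, -2.2]
finger_gap: 0.0125
grip_force: 60.1
```

Emit:
jog_arm(motion=[0,0,0.005,0,0,0,0,0,0,0.01,0,0,0,0,0,0,0.01,0,0,0,0])

```text
clock: 22.38
tcp_pos: [0.5044, 0.4479, 0.0261]
orientation: [-0.002, 0.695, 0.719, -0.001]
wrist_force: [-3.3, -0.0, 5.2]
finger_gap: 0.0124
grip_force: 61.0
```

Floor contact felt (+5 N), so I open and lift away.

Emit:
jog_arm(motion=[0,0,0,0,0,0,0.4,0,0,0,0,0,0,1,0,0,0,0,0,0,1,0,0,0,0,0,0,1,0,0,0,0,0,0,1,0,0,-0.2,0,0,0,1,0,0,-0.5,0,0,0,1,0,0,-0.9,0,0,0,1,0,0,-0.9,0,0,0,1,0,0,-0.9,0,0,0,1])

```text
clock: 23.62
tcp_pos: [0.506, 0.4482, 0.207]
orientation: [-0.001, 0.695, 0.719, 0.0]
wrist_force: [0.8, -0.1, -0.4]
finger_gap: 0.0854
grip_force: 0.0
```

```bash
python3 -c "
from h import *
a=read_camera('scene')[:,:,::-1]; b=read_camera('wrist')[:,:,::-1]
A=np.hstack([cv2.resize(a[100:300,50:450],(800,400))]); B=cv2.resize(b,(266,200))
V=np.zeros((600,800,3),np.uint8); V[:400]=A; V[400:,:266]=B; cv2.imwrite('pics/fin.png',V); print(st()[0]['clock'],st()[1])"
```

```text
23.725 [0.50460103 0.44721422 0.20345197]
```

View pics/fin.png

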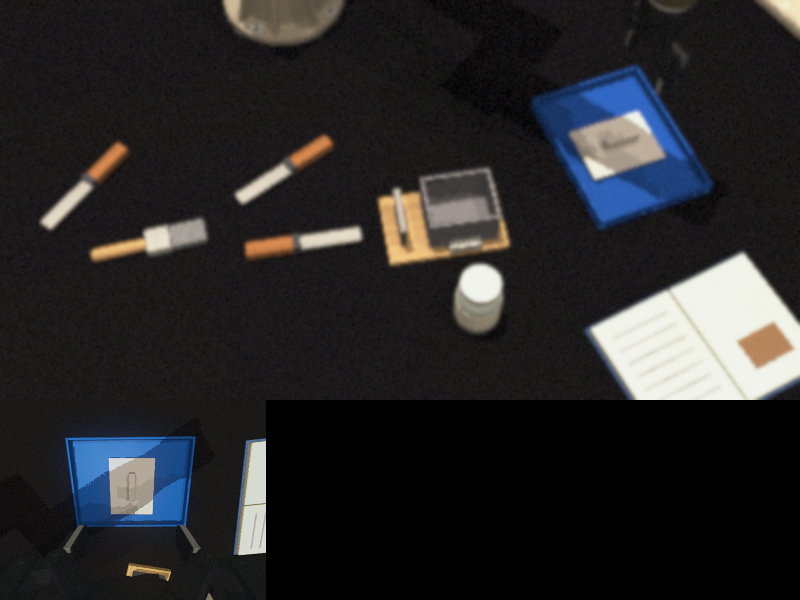

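The final picture shows the lid flat and rib up inside the tray (617,145), the bar flat on the bench (303,243), and the brush and jar where they were. The gripper is clear of everything, so I'm handing in.

```bash
python3 -c "
from workcell import env
print(env.hand_in())"
```

```text
the job is handed in; nothing more can be done
None
```

I levered the lid loose with the bar and laid it flat, rib up, in the blue tray; the bar is flat on the bench, the brush and jar look undisturbed, and I handed the job in at about 24 s (no verdict was returned).

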